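# Index the vial carousel by one hole

## Robot

A 6-joint arm with a two-finger parallel gripper is mounted at the origin on the work surface. World frame = base frame: x ahead of the robot, y to its left, z up, the work surface at z = 0. Lengths are in m, angles in rad, forces in N, time in s.
With the tool pointing down it reaches from about 0.375 to 0.975 m from the base axis. Payload 3.8 kg.
Tool frame: the origin (TCP) lies midway between the tips of the shut fingers; the grasp point (between the pads) lies 19 mm behind it; z points along the fingers, y is the direction in which the jaws open and shut (so a half turn about z gives the same grasp; the last joint's range is limited). The gripper opens to 85 mm and grips with 20 to 120 N. Pads are 22 mm wide; open, the fingers measure 114 mm over their backs; the gripper's body (76 mm by 85 mm) begins 54 mm behind the grasp point. The pads swing forward as they close: fully open they stand 13 mm farther back than shut.
Start: joints at [1.308, 0.264, 1.604, -0, 1.274, -0.037], TCP at [0.151, 0.658, 0.231] pointing down, gripper open.
Joint ranges: [-2.63, 2.63], [-0.94, 2.18], [0.31, 2.57], [-1.31, 4.45], [0, 2.66], [-2.55, 2.55]. Speed limits (rad/s): [2.57, 2.57, 3.14, 3.14, 3.14, 3.14].

## Interface

Orientations are given as a rotation vector (axis times angle).
In Python, from workcell import bot gives the robot as it stands.
- The arm moves only by the tool arm_command, never from a script. Its argument "targets" is text: rows parted by semicolons, each of 7 numbers parted by spaces: the shift along the tool's x, y, z in mm, then the turn, a rotation vector about the tool's x, y, z in degrees, then the opening, from 0 (shut) to 1 (fully open). A call has 1 to 10 rows; each row is the pose to reach, as a shift and turn from the pose commanded when the call began, along the tool's axes at that moment; what a row does not reach only later rows make up. A row lasts 1/12 s, in which the tool goes at most 41.7 mm and 7.16 degrees, less where a joint would pass 70% of its speed; a pose out of reach is approached as far as the arm can. A call with a gripper value outside its range is refused whole. The fingers move at their own pace and stop on an object; "newtons" is the grip in N (left out, the last holds). Time passes only in rows, so rows that repeat a pose let the fingers close. It gives the time, the measured TCP pose, the force and the opening at its end, in the units of the state.
- bot.read_state(): the state, without advancing time (a new reading comes with each control period).
- bot.read_camera(name): name is "side" or "top" or "wrist"; returns (picture, depth): 480x640x3 uint8, blue, green, red; 480x640 float32, m along the optical axis (not along the pixel's ray), 0 where there is no reading.
- bot.camera_params(name): a dict with "fov_y" (degrees; the focal length in pixels is half the picture's height over the tangent of half this angle, whatever the lens; pixels are square), "cx", "cy" (the principal point, pixels), "k1" (the pictures are not rectified: a ray, as slopes to the right and down, at radius r is drawn at 1 + k1 r^2 times it, then the intrinsics apply), "xyz" and "rotation" of the camera in the world; the wrist camera has in their place "T_tool_cam" (4x4, takes a point from camera to tool coordinates, whose origin is the TCP and whose axes are the flange's). Camera axes: x right, y up, looking along -z (the intrinsics and any distortion apply to the point x, -y, -z); pixel columns grow to the right and rows downward; lengths in m; the calibration is good to about 2 mm. A picture is of the moment at which its call begins: read the wrist's pose just before it. camera_params takes no time and is no camera call.
- bot.finish_job(): hands the job in, once; it reports no verdict.
The state is a dict: "time": time; "q": joint angles; "joint_vel": joint speeds; "joint_torque": joint torques, N m; "tool_pos": TCP position; "tcp_rot": TCP orientation; "wrist_force": force on the tool from outside, world axes, zero at the start; "torque": the same for the moment, N m; "width": opening from 0.0 (shut) to 1.0 (fully open).
Only numpy, scipy, OpenCV 4.12 (cv2) and the standard library are available. Lean on these libraries where they do the work, as an engineer would, in place of code of your own. Each camera call takes 0.05 s, during which the arm holds its last target.

## Task

The tall vial stands in the indexing carousel one hole to one side of the dispensing nozzle. With the fingertips press the black index plunger down and turn the carousel plate by one hole, the way that brings the tall vial under the nozzle, so that the plunger springs fully up again in that next hole and locks the plate. Do not lift or tip the vial and the jar out of their sockets, and leave the other things on the bench where they are.

Things in the scene. Friction and masses are not known exactly. Their poses are not given: they have to be found in the camera images.
- drum: the carousel's fixed grey drum on the bench, 254 mm across, 45 mm high; origin at the centre of its underside, z up, so the plate's turning axis passes vertically through it. Its x axis points from the turning axis to the dispensing stand and nozzle (roughly away from the robot). A thin column, 165 mm from the axis along this x and 215 mm high, carries a level bar with the nozzle
- plate (a joint): turning angle of the aluminium plate (240 mm across, top 58 mm above the bench) on the drum, rad, positive counter-clockwise seen from above; 0 at the start. The plate is locked (1 degree of play) while the plunger is up in a hole; holes at -2.094, -1.047, 0, 1.047, 2.094. Stops at -2.3 and 2.3. Unlocked, it turns stiffly (0.1 N m, about 1 N at the plunger)
- hub_top (a point): top centre of the white hub (32 mm across) on the turning axis, 98 mm above the bench. Around it on the plate, 90 mm from the axis and every 60 degrees, stand five sockets (white rings, 39 mm across, 18 mm high) and, in the sixth place, the plunger
- plunger (a joint): how far the index plunger is pressed down, m: 0 fully up (in a hole, plate locked), 0.012 at its bottom stop. Its spring takes 3 N to start, 7 N at the bottom. Pressed past 0.008 the plate is free; once off the hole, a released plunger rises only to about 0.008, slides along and springs up to 0 by itself in the next hole, locking the plate again
- knob_top (a point): centre of the top face of the plunger's black knob (36 mm across), 98 mm above the bench when up; the plunger rides on the plate 90 mm from the turning axis and moves straight down when pressed; at the start it stands on the robot's side of the carousel, opposite the nozzle
- post_left (a point): top centre of an upright steel finger post fixed to the plate, 10 mm across, top 112 mm above the bench (14 mm above the knob's top when up). It stands beside the knob, 38 mm from the knob's centre, in the clockwise direction (seen from above); fingertips on the knob or beside it can push it to turn the plate
- post_right (a point): the same kind of post on the knob's other side, 38 mm from its centre in the counter-clockwise direction
- tall_vial_center (a point): centre of the tall amber vial (27 mm across, 85 mm high, with a narrow neck), standing loosely in a socket next to the one under the nozzle, on either side; upright, its foot 58 mm above the bench
- squat_jar_center (a point): centre of the squat amber jar (27 mm across, 45 mm high), standing in the socket on the nozzle's other side
- nozzle_tip (a point): lower end of the fixed dispensing nozzle (a thin steel tube pointing down), 168 mm above the bench, 90 mm from the turning axis over an empty socket
- reagent_bottle: bystander: white bottle with blue cap, 68 mm across, 150 mm high; origin under its centre
- tip_box: bystander: grey box with clear lid, 85 x 120 mm, 67 mm high; origin under its centre
- beaker: bystander: clear beaker, 70 mm across, 85 mm high; origin under its centre
Things that resemble listed ones, but are neither listed nor needed, are in the scene too. What is shaped like the part that bears tall_vial_center but turquoise is not meant.

How it is judged:
By the outcome, as a careful person would: the job done as asked, in the order asked, and still so for the second after the job is handed in, with the robot touching nothing.
It also fails if it takes over 42 s, if anything falls off the work surface, if the arm or the gripper's body presses on something with over 40 N, if the wrist force passes 120 N, or if a joint passes its speed limit or range.

## Working session

There is one attempt and no reset: what is moved stays moved. The work goes in short steps, Python scripts to look and compute and a tool call to move; the robot and the scene stay as the last step left them, time stands still between calls to the robot, and variables do not carry over. Pictures are saved under pics/ and viewed, and the job is handed in when it is done.

Besides the shell and the picture viewer there is one more tool, called as a command line: name --argument value ..., lists and objects as JSON in quotes. arm_command: Moves the arm, as the interface text tells. Its arguments: {"type":"object","properties":{"targets":{"type":"string"},"newtons":{"type":"number"}},"required":["targets"]}

```bash
mkdir -p pics; ls; python3 - <<'E'
from workcell import bot
import cv2,numpy as np
s=bot.read_state();print(s)
for n in("side","top"):
    im,d=bot.read_camera(n);cv2.imwrite(f"pics/{n}0.png",im);np.save(f"pics/{n}0.npy",d)
    print(n,bot.camera_params(n))
print(bot.camera_params("wrist"))
E
```

```text
pics
{'time': 0.0, 'q': array([ 1.30809839e+00,  2.64799261e-01,  1.60537553e+00,  2.88728654e-05,
        1.27366223e+00, -3.68850437e-02]), 'joint_vel': array([ 0.00079163,  0.00223966,  0.00126593, -0.00053442, -0.00052864,
        0.00156866]), 'joint_torque': array([ 1.22484085e-03, -5.15127432e+01, -3.67310500e+01,  1.90990763e-04,
        1.29301954e-02,  8.63903381e-06]), 'tool_pos': array([0.15092732, 0.65717235, 0.2299301 ]), 'tcp_rot': array([-0.35392514, -3.12122628,  0.00347911]), 'wrist_force': array([ 0.29551051, -0.26114466, -0.00517142]), 'torque': array([-0.01467311,  0.02253001, -0.01261771]), 'width': 1.000742694558373}
side {'fov_y': 48.457288641007985, 'cx': 323.93115282776466, 'cy': 234.49265892137117, 'k1': -0.049089326417135676, 'xyz': array([ 0.4076818 , -0.74673736,  0.85661044]), 'rotation': array([ 0.78827262, -0.06491607, -0.19063445])}
top {'fov_y': 57.47767474592723, 'cx': 322.82502356777803, 'cy': 243.63325420780188, 'k1': -0.031482310984678887, 'xyz': array([ 0.40873245, -0.00225523,  1.00513599]), 'rotation': array([ 0.13074339, -0.11475073, -1.56811122])}
{'fov_y': 63.86716434978536, 'cx': 320.3776427710706, 'cy': 236.03970696842603, 'k1': -0.04607922354942566, 'T_tool_cam': array([[ 5.93244467e-04,  9.58454787e-01,  2.85243878e-01,
         7.19859584e-02],
       [ 9.99999164e-01, -8.96271368e-04,  9.31804789e-04,
        -5.27628971e-04],
       [ 1.14874868e-03,  2.85243087e-01, -9.58454517e-01,
        -1.41957026e-01],
       [ 0.00000000e+00,  0.00000000e+00,  0.00000000e+00,
         1.00000000e+00]])}
```

View pics/top0.png

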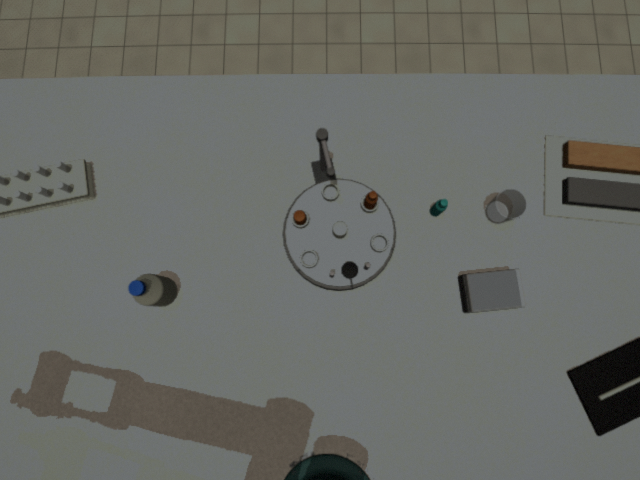

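View pics/side0.png

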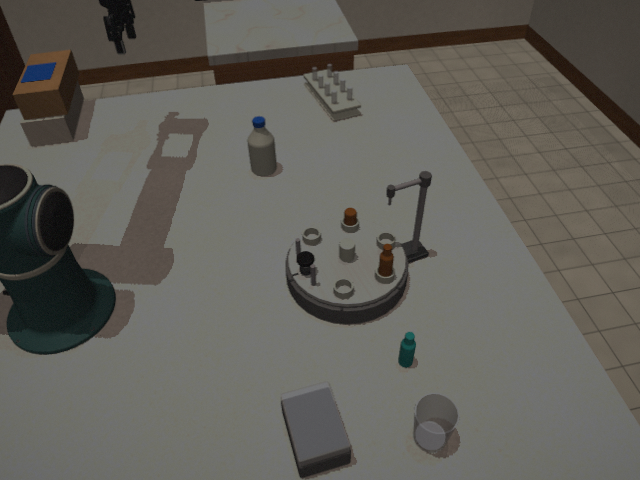

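Top view: the carousel is centred near (340,229), with the nozzle arm at (325,150). The tall amber vial is at (371,200), on the image right (−y), and the jar is at (300,217). The knob is at (349,269), with posts at (332,273) and (367,265).

Lookalikes for the vial are the turquoise vial at (439,207) and the squat jar at (300,217). I choose the amber one with a neck at (371,200), and will check it in a crop while measuring.

```bash
cat > h.py <<'E'
import numpy as np,cv2
from scipy.spatial.transform import Rotation as R
from workcell import bot
def ray(name,px,state=None):
    p=bot.camera_params(name);f=240/np.tan(np.radians(p["fov_y"])/2)
    K=np.array([[f,0,p["cx"]],[0,f,p["cy"]],[0,0,1]])
    u=cv2.undistortPoints(np.array([[px]],float),K,np.array([p["k1"],0,0,0]))[0,0]
    d=np.array([u[0],-u[1],-1])
    if name=="wrist":
        T=p["T_tool_cam"];Rt=R.from_rotvec(state["tcp_rot"]).as_matrix()
        return Rt@T[:3,3]+state["tool_pos"],Rt@T[:3,:3]@d
    return p["xyz"],R.from_rotvec(p["rotation"]).as_matrix()@d
def onz(name,px,z,state=None):
    o,d=ray(name,px,state);return o+d*(z-o[2])/d[2]
def proj(name,X,state=None):
    p=bot.camera_params(name);f=240/np.tan(np.radians(p["fov_y"])/2)
    if name=="wrist":
        T=p["T_tool_cam"];Rt=R.from_rotvec(state["tcp_rot"]).as_matrix();Rc=Rt@T[:3,:3];o=Rt@T[:3,3]+state["tool_pos"]
    else: Rc=R.from_rotvec(p["rotation"]).as_matrix();o=p["xyz"]
    c=Rc.T@(np.array(X)-o);a=np.array([c[0],-c[1]])/-c[2];a=a*(1+p["k1"]*(a@a));return a*f+[p["cx"],p["cy"]]
E
python3 - <<'E'
from h import *
t=cv2.imread("pics/top0.png");s=cv2.imread("pics/side0.png")
a=cv2.resize(t[170:300,270:410],None,fx=4,fy=4,interpolation=cv2.INTER_CUBIC)
b=cv2.resize(s[165:325,275:440],None,fx=3.5,fy=3.5,interpolation=cv2.INTER_CUBIC)
cv2.imwrite("pics/tc.png",cv2.convertScaleAbs(a,alpha=1.5));cv2.imwrite("pics/sc.png",cv2.convertScaleAbs(b,alpha=1.5))
E
```

```text
(no output)
```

View pics/tc.png

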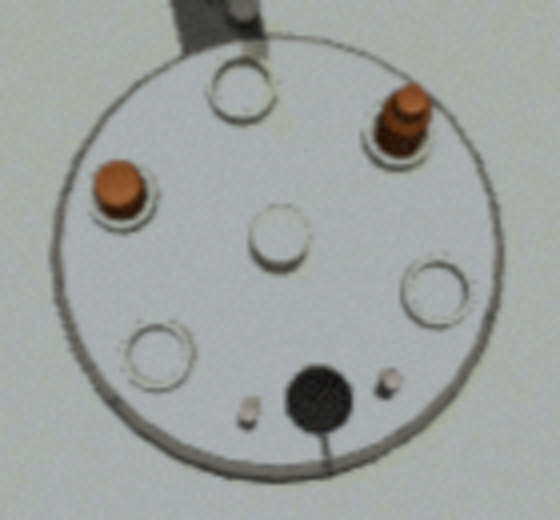

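View pics/sc.png

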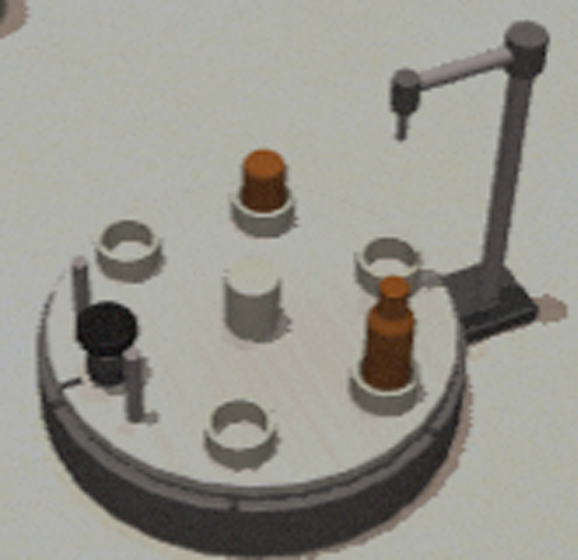

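The crops confirm it. The tall amber necked vial is at top crop (405,120), clockwise (image right) of the nozzle, and the squat jar is on the left. So the plate must turn counter-clockwise (+1.047), with the knob moving toward −y by pushing post_right.

```bash
python3 - <<'E'
from h import *
def T(u,v):return ((u+.5)/4-.5+270,(v+.5)/4-.5+170)
def S(u,v):return ((u+.5)/3.5-.5+275,(v+.5)/3.5-.5+165)
t=cv2.imread("pics/top0.png").max(2)
m=(t[250:285,335:365]<60).astype(np.uint8)
n,l,st,c=cv2.connectedComponentsWithStats(m);i=1+st[1:,4].argmax();print(st[i],c[i]+[335,250])
print("knob mask",onz("top",c[i]+[335,250],.098))
for n,tp,sp,z in (("knob",(319,399),(106,324),.098),("hub",(279,234),(251,274),.098),("pR",(392,376),(132,356),.112),("pL",(251,404),(80,263),.112),("vial",(411,98),(395,286),.143),("nozzlesock",(242,90),(389,250),.076)):
    A=onz("top",T(*tp),z);B=onz("side",S(*sp),z);print(n,A.round(4),B.round(4))
# plate rim ellipse check
s=bot.read_state();print(R.from_rotvec(s["tcp_rot"]).as_matrix().round(3))
E
```

```text
[  7  12  16  17 214] [349.39719626 269.57943925]
knob mask [ 0.4970161  -0.04822287  0.098     ]
knob [ 0.4974 -0.0482  0.098 ] [ 0.4985 -0.0481  0.098 ]
hub [ 0.5848 -0.0279  0.098 ] [ 0.5857 -0.027   0.098 ]
pR [ 0.5078 -0.085   0.112 ] [ 0.5065 -0.0868  0.112 ]
pL [ 0.4935 -0.0127  0.112 ] [ 0.4905 -0.012   0.112 ]
vial [ 0.6462 -0.094   0.143 ] [ 0.6479 -0.0942  0.143 ]
nozzlesock [ 0.6694 -0.0088  0.076 ] [ 0.6751 -0.0037  0.076 ]
[[-0.975  0.224 -0.001]
 [ 0.224  0.975 -0.002]
 [ 0.    -0.002 -1.   ]]
```

Knob (0.4977, −0.0482) and hub (0.5852, −0.0275) are 90 mm apart, as they should be. The post is 39 mm from the knob, which also fits. I'll shut the fingers and move over, with tool y along the tangent.

arm_command --targets "-30 -37 0 0 0 7 0;-60 -74 0 0 0 14 0;-86 -106 0 0 0 21 0;-112 -138 0 0 0 28 0;-138 -170 0 0 0 35 0;-164 -202 0 0 0 42 0;-190 -234 0 0 0 49 0;-216 -266 0 0 0 56 0;-235 -290 0 0 0 63 0;-250 -310 0 0 0 70 0" --newtons 60

```text
time: 0.93
tool_pos: [0.3259, 0.2965, 0.2308]
tcp_rot: [2.088, 2.346, -0.002]
wrist_force: [0.0, 0.9, 0.5]
width: -0.0
```

```bash
cat > g.py <<'E'
from h import *
import sys
# goto helper: shift in tool axes for world target x y z and tool-y yaw (deg)
x,y,z,yaw=map(float,sys.argv[1:5])
s=bot.read_state();M=R.from_rotvec(s["tcp_rot"]).as_matrix()
d=M.T@(np.array([x,y,z])-s["tool_pos"])
a=np.radians(yaw);Y=np.array([np.cos(a),np.sin(a),0]);Z=np.array([0,0,-1.]);X=np.cross(Y,Z)
G=np.stack([X,Y,Z],1)
print("t",s["time"],"pos",s["tool_pos"].round(4),"F",s["wrist_force"].round(2),"w",round(s["width"],3),"q",s["q"].round(2))
print("shift mm",(d*1000).round(1),"turn",np.degrees(R.from_matrix(M.T@G).as_rotvec()).round(2))
E
python3 g.py .5005 -.0599 .15 -76.7
```

```text
t 0.9333 pos [0.3259 0.2965 0.2308] F [0.04 0.87 0.47] w -0.0 q [ 0.68 -0.19  2.08 -0.    1.26  0.57]
shift mm [-374.   132.2   81.4] turn [6.000e-02 8.000e-02 8.335e+01]
```

arm_command --targets "-36 13 0 0 0 7 0;-72 26 0 0 0 14 0;-108 38 0 0 0 21 0;-144 51 0 0 0 28 0;-180 64 0 0 0 35 0;-216 77 0 0 0 42 0;-252 90 0 0 0 49 0;-288 102 0 0 0 56 0;-320 114 0 0 0 63 0;-350 124 0 0 0 70 0"

```text
time: 1.77
tool_pos: [0.4918, -0.0345, 0.2309]
tcp_rot: [-3.057, -0.724, 0.001]
wrist_force: [0.6, 0.4, -0.2]
width: -0.0
```

```bash
python3 g.py .5005 -.0599 .15 -76.7
```

```text
t 1.7667 pos [ 0.4918 -0.0345  0.2309] F [ 0.64  0.42 -0.15] w -0.0 q [-0.12 -0.08  1.98 -0.    1.24  0.99]
shift mm [-3.6 26.6 80.9] turn [-0.    0.02 13.36]
```

arm_command --targets "-2 12 10 0 0 7 0;-3 20 35 0 0 13 0;-4 27 60 0 0 13 0;-4 27 75 0 0 13 0;-4 27 81 0 0 13 0;-4 27 81 0 0 13 0;-4 27 81 0 0 13 0"

```text
time: 2.35
tool_pos: [0.5002, -0.058, 0.1504]
tcp_rot: [-3.118, -0.385, 0.0]
wrist_force: [1.0, -0.5, 0.6]
width: 0.004
```

```bash
python3 g.py .5005 -.0599 .15 -76.7
python3 - <<'E'
from h import *
for n in("wrist","top","side"):
    im,d=bot.read_camera(n)
    if n=="top": im=cv2.resize(im[170:320,250:430],None,fx=4,fy=4)
    if n=="side": im=cv2.resize(im[100:325,225:440],None,fx=2.6,fy=2.6)
    cv2.imwrite(f"pics/{n}1.png",cv2.convertScaleAbs(im,alpha=1.5))
E
```

```text
t 2.35 pos [ 0.5002 -0.058   0.1504] F [ 1.01 -0.45  0.58] w 0.004 q [-0.17  0.01  2.05  0.    1.09  1.16]
shift mm [-0.1  1.9  0.4] turn [-0.01  0.02  0.78]
```

View pics/wrist1.png

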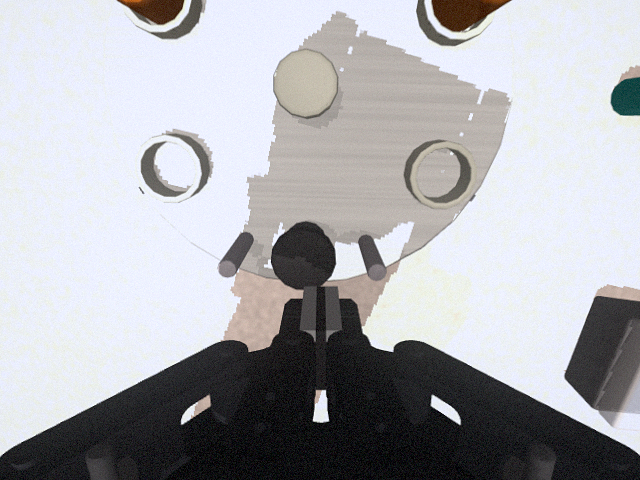

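View pics/side1.png

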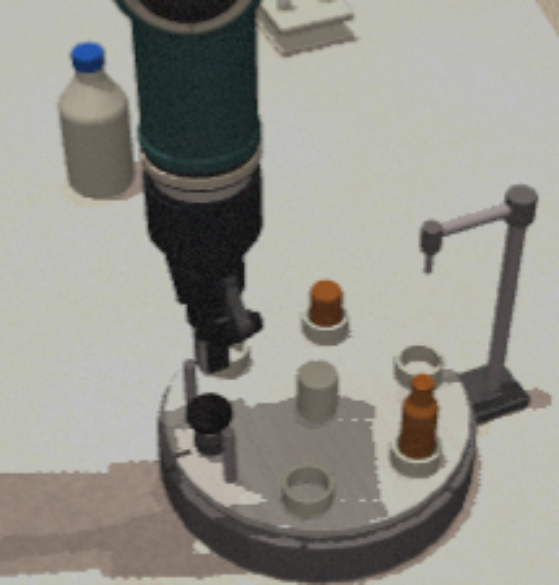

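Wrist view: knob at (303,256), posts with tops at about (228,268) and (376,270), hub at (305,82). Cross-checking these against the earlier measurements.

```bash
python3 - <<'E'
from h import *
s=bot.read_state()
print("tip proj",proj("wrist",s["tool_pos"],s))
for n,p,z in(("knob",(303,256),.098),("hub",(305,82),.098),("pR",(376,271),.112),("pL",(228,269),.112)):print(n,onz("wrist",p,z,s).round(4))
E
```

```text
tip proj [318.17738112 307.57238172]
knob [ 0.5025 -0.0492  0.098 ]
hub [ 0.5883 -0.0297  0.098 ]
pR [ 0.5086 -0.0864  0.112 ]
pL [ 0.4914 -0.0134  0.112 ]
```

arm_command --targets "1 1 20 0 0 0 0;1 2 40 0 0 0 0;1 2 52 0 0 0 0;1 2 60 0 0 0 0;1 2 63 0 0 0 0;1 2 63 0 0 0 0"

```text
time: 3.0
tool_pos: [0.5019, -0.0598, 0.0879]
tcp_rot: [-3.118, -0.385, -0.0]
wrist_force: [-2.5, 0.4, 5.2]
width: 0.004
```

```bash
python3 g.py .5018 -.0604 .087 -76.6
python3 - <<'E'
from h import *
for n in("wrist","side"):
    im,d=bot.read_camera(n)
    if n=="side": im=cv2.resize(im[165:325,225:440],None,fx=3,fy=3)
    cv2.imwrite(f"pics/{n}2.png",cv2.convertScaleAbs(im,alpha=1.5))
E
```

```text
t 3.0 pos [ 0.5019 -0.0598  0.0879] F [-2.48  0.36  5.22] w 0.004 q [-0.17  0.08  2.1   0.    0.96  1.16]
shift mm [-0.3  0.5  0.9] turn [-0.   -0.    0.67]
```

View pics/wrist2.png

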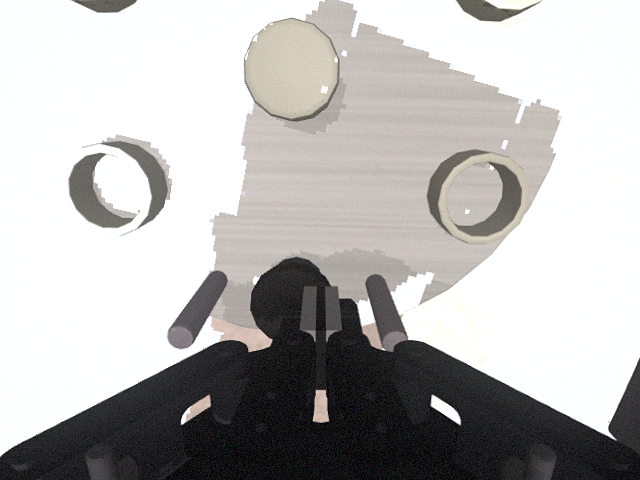

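View pics/side2.png

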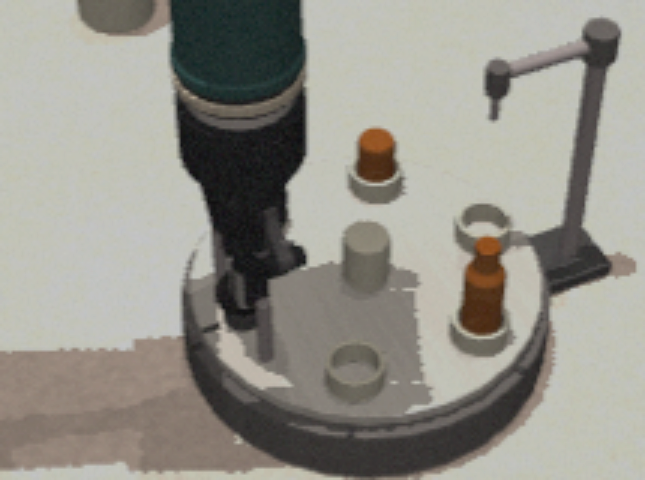

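```bash
cat > arc.py <<'E'
from h import *
import sys
hub=np.array([.586,-.028]);s=bot.read_state();M=R.from_rotvec(s["tcp_rot"]).as_matrix()
step=float(sys.argv[1]);n=int(sys.argv[2])
p=np.append(s["tool_pos"][:2]-hub,0);print("r",np.linalg.norm(p),"ang",np.degrees(np.arctan2(p[1],p[0])),"pos",s["tool_pos"].round(4),"F",s["wrist_force"].round(1))
for k in range(1,n+1):
    d=M.T@(R.from_rotvec([0,0,np.radians(step*k)]).apply(p)-p);print((d[:2]*1000).round(1),-step*k)
E
python3 arc.py 3 10
```

```text
r 0.08988012563397144 ang -159.2402233345629 pos [ 0.502  -0.0599  0.0885] F [-3.  -0.4  5.3]
[0.7 4.7] -3.0
[1.6 9.3] -6.0
[ 2.7 13.8] -9.0
[ 4.1 18.3] -12.0
[ 5.7 22.7] -15.0
[ 7.6 27.1] -18.0
[ 9.7 31.3] -21.0
[12.  35.4] -24.0
[14.5 39.4] -27.0
[17.2 43.2] -30.0
```

arm_command --targets "0.7 4.7 1 0 0 -3 0;1.6 9.3 1.5 0 0 -6 0;2.7 13.8 1.5 0 0 -9 0;4.1 18.3 1.5 0 0 -12 0;5.7 22.7 1.5 0 0 -15 0;7.6 27.1 1.5 0 0 -18 0;9.7 31.3 1.5 0 0 -21 0;12 35.4 1.5 0 0 -24 0;14.5 39.4 1.5 0 0 -27 0;17.2 43.2 1.5 0 0 -30 0"

```text
time: 3.93
tool_pos: [0.5296, -0.0982, 0.0876]
tcp_rot: [2.909, 1.182, 0.001]
wrist_force: [-3.0, 0.5, 5.7]
width: -0.002
```

```bash
python3 - <<'E'
from h import *
for n in("wrist","side"):
    im,d=bot.read_camera(n)
    if n=="side": im=cv2.resize(im[165:325,225:440],None,fx=3,fy=3)
    cv2.imwrite(f"pics/{n}3.png",cv2.convertScaleAbs(im,alpha=1.5))
E
python3 arc.py 2 10
```

```text
r 0.08987312935544142 ang -128.01299034218303 pos [ 0.5307 -0.0988  0.088 ] F [-0.9 -2.2  5.3]
[0.5 3.1] -2.0
[1.1 6.2] -4.0
[1.8 9.2] -6.0
[ 2.6 12.3] -8.0
[ 3.5 15.3] -10.0
[ 4.5 18.2] -12.0
[ 5.6 21.2] -14.0
[ 6.8 24.1] -16.0
[ 8.1 26.9] -18.0
[ 9.6 29.7] -20.0
```

View pics/wrist3.png

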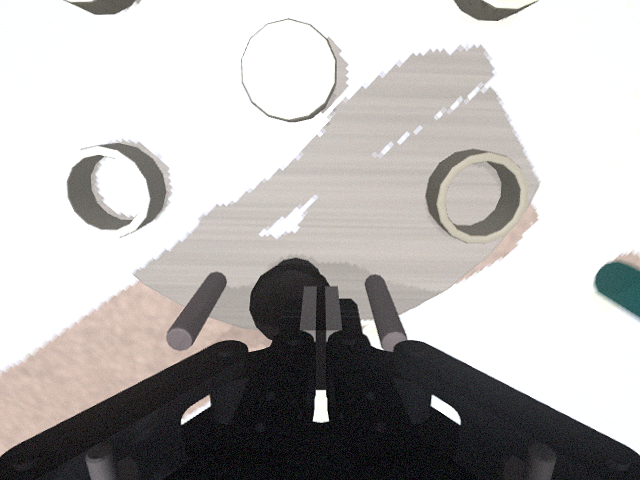

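View pics/side3.png

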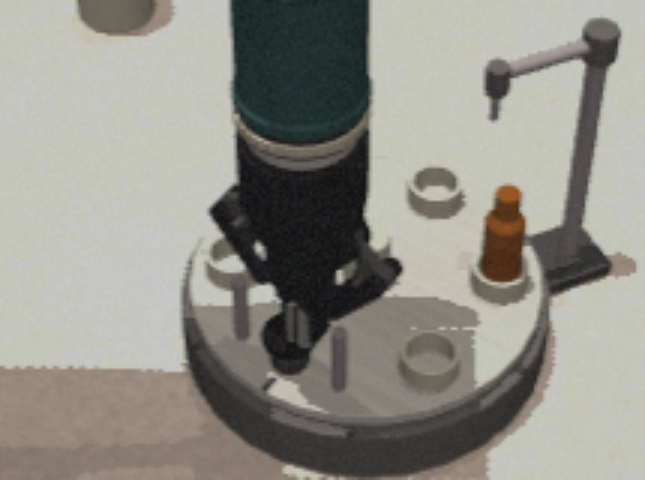

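Friction carried the plate along by about 31°: the knob is unmoved relative to the fingers, and side view shows the vial nearing the nozzle. I'll go on to about 45°, then lift just above knob height so the plunger can rise freely, and push the post the rest of the way.

arm_command --targets "0.5 3.1 0 0 0 -2 0;1.1 6.2 0 0 0 -4 0;1.8 9.2 0 0 0 -6 0;2.6 12.3 0 0 0 -8 0;3.5 15.3 0 0 0 -10 0;4.5 18.2 0 0 0 -12 0;4.5 18.2 0 0 0 -12 0;4.5 18.2 -7 0 0 -12 0;4.5 18.2 -15 0 0 -12 0;4.5 18.2 -15 0 0 -12 0"

```text
time: 4.87
tool_pos: [0.5462, -0.1078, 0.1032]
tcp_rot: [2.771, 1.475, 0.004]
wrist_force: [0.5, 0.5, 0.3]
width: -0.002
```

```bash
python3 - <<'E'
from h import *
for n in("wrist","side"):
    im,d=bot.read_camera(n)
    if n=="side": im=cv2.resize(im[165:325,225:440],None,fx=3,fy=3)
    cv2.imwrite(f"pics/{n}4.png",cv2.convertScaleAbs(im,alpha=1.5))
E
python3 arc.py 1.5 10
```

```text
r 0.08938798312523563 ang -117.1772028183005 pos [ 0.5452 -0.1075  0.1016] F [ 0.4  0.2 -0.9]
[0.3 2.3] -1.5
[0.7 4.6] -3.0
[1.1 6.9] -4.5
[1.6 9.2] -6.0
[ 2.1 11.5] -7.5
[ 2.7 13.8] -9.0
[ 3.4 16. ] -10.5
[ 4.1 18.2] -12.0
[ 4.9 20.4] -13.5
[ 5.7 22.6] -15.0
```

View pics/wrist4.png

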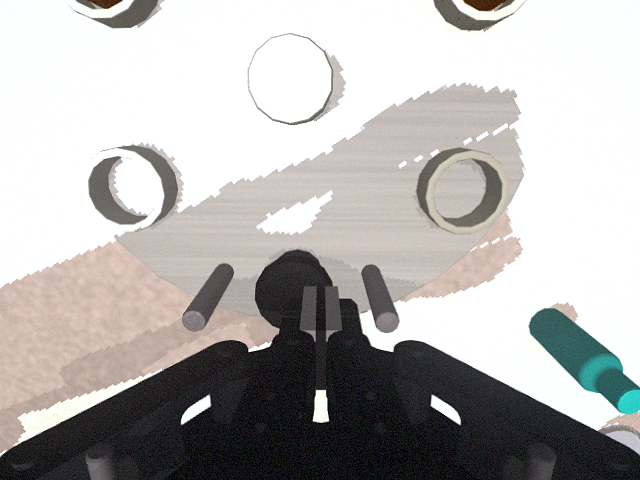

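View pics/side4.png

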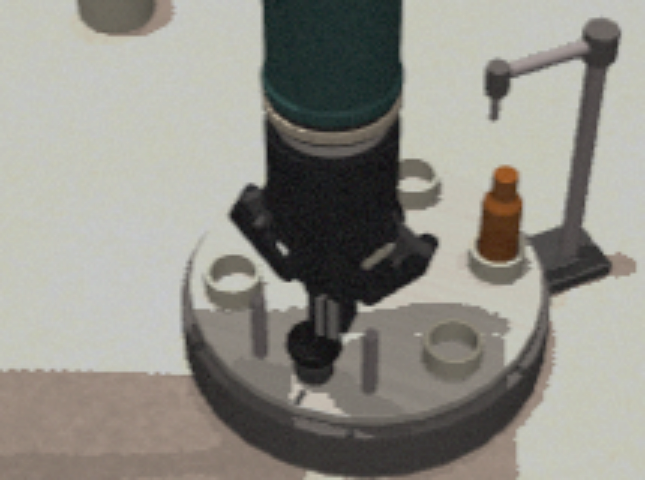

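The plate is at about 43°, the fingers are clear above the knob, and the vial is upright. Now pushing the post slowly.

arm_command --targets "0.3 2.3 0 0 0 -1.5 0;0.7 4.6 0 0 0 -3 0;1.1 6.9 0 0 0 -4.5 0;1.6 9.2 0 0 0 -6 0;2.1 11.5 0 0 0 -7.5 0;2.7 13.8 0 0 0 -9 0;3.4 16 0 0 0 -10.5 0;4.1 18.2 0 0 0 -12 0;4.9 20.4 0 0 0 -13.5 0;5.7 22.6 0 0 0 -15 0"

```text
time: 5.8
tool_pos: [0.5645, -0.1149, 0.0997]
tcp_rot: [-2.552, -1.825, 0.005]
wrist_force: [-3.6, 0.5, 1.6]
width: -0.004
```

```bash
python3 - <<'E'
from h import *
for n in("wrist","side"):
    im,d=bot.read_camera(n)
    if n=="side": im=cv2.resize(im[165:325,225:440],None,fx=3,fy=3)
    cv2.imwrite(f"pics/{n}5.png",cv2.convertScaleAbs(im,alpha=1.5))
E
python3 arc.py 1 10
```

```text
r 0.08949979517756806 ang -103.15204823321909 pos [ 0.5656 -0.1152  0.1   ] F [-1.8  0.6  0. ]
[0.2 1.6] -1.0
[0.4 3.1] -2.0
[0.6 4.6] -3.0
[0.8 6.2] -4.0
[1.1 7.7] -5.0
[1.4 9.3] -6.0
[ 1.8 10.8] -7.0
[ 2.1 12.3] -8.0
[ 2.5 13.8] -9.0
[ 2.9 15.3] -10.0
```

View pics/wrist5.png

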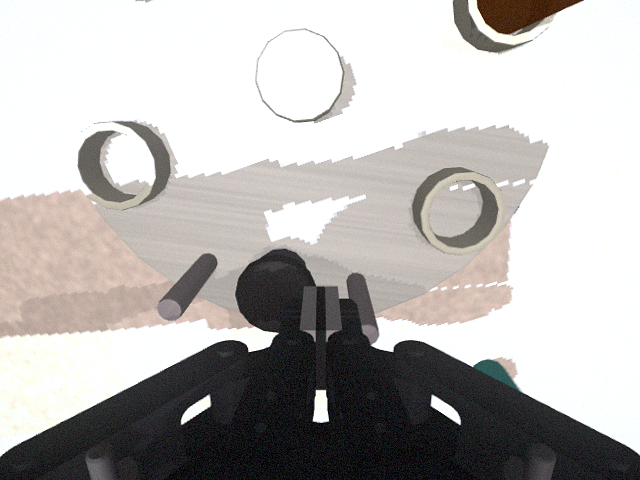

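View pics/side5.png

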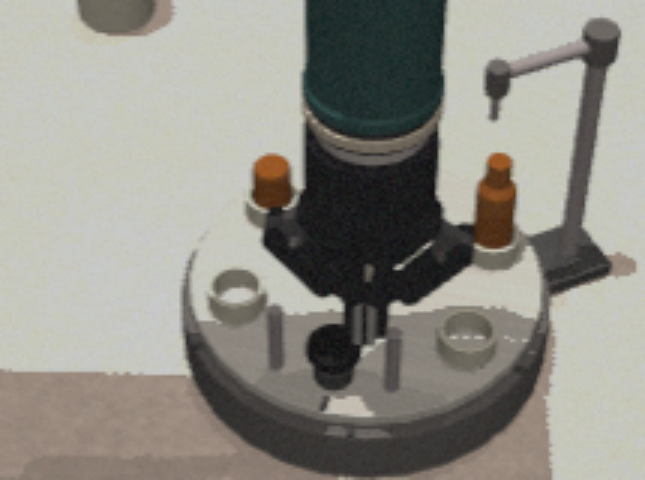

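The fingers now touch post_right. The plate is at about 50°, with 8–10° to go. I'll continue in 1° rows.

arm_command --targets "0.2 1.6 0 0 0 -1 0;0.4 3.1 0 0 0 -2 0;0.6 4.6 0 0 0 -3 0;0.8 6.2 0 0 0 -4 0;1.1 7.7 0 0 0 -5 0;1.4 9.3 0 0 0 -6 0;1.4 9.3 0 0 0 -6 0"

```text
time: 6.48
tool_pos: [0.5774, -0.1175, 0.1013]
tcp_rot: [2.455, 1.957, 0.003]
wrist_force: [-0.5, -0.2, -1.3]
width: 0.001
```

```bash
python3 - <<'E'
from h import *
for n in("wrist",):
    im,d=bot.read_camera(n)
    cv2.imwrite(f"pics/{n}6.png",cv2.convertScaleAbs(im,alpha=1.2))
E
python3 arc.py 0.5 10
```

```text
r 0.0899076647339877 ang -95.56260651081621 pos [ 0.5773 -0.1175  0.1014] F [-0.3 -0.1  0.1]
[0.1 0.8] -0.5
[0.2 1.6] -1.0
[0.3 2.3] -1.5
[0.5 3.1] -2.0
[0.6 3.9] -2.5
[0.7 4.7] -3.0
[0.9 5.4] -3.5
[1.  6.2] -4.0
[1.2 7. ] -4.5
[1.3 7.7] -5.0
```

View pics/wrist6.png

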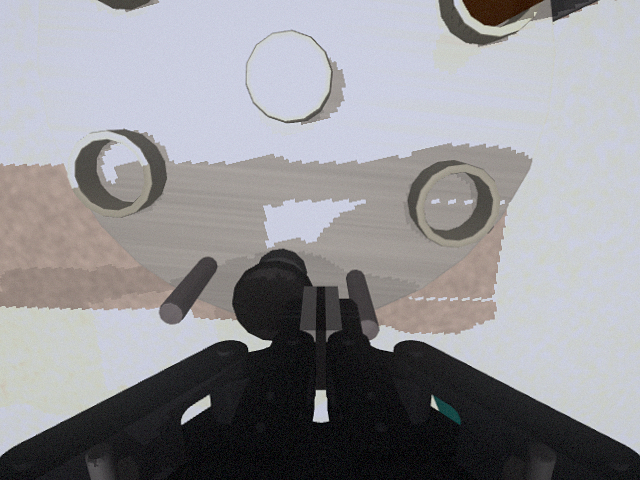

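The knob now looks larger with its stem showing, so it has probably sprung up. I'll back off gently and lift away, then check height and angle.

arm_command --targets "0 -3 -1 0 0 0 0;0 -6 -5 0 0 0 0;0 -7 -25 0 0 0 0;0 -7 -60 0 0 0 0;0 -7 -95 0 0 0 0;-20 -7 -100 0 0 0 0;-50 -7 -100 0 0 0 0;-85 -7 -100 0 0 0 0;-85 -7 -100 0 0 0 0;-85 -7 -100 0 0 0 0"

```text
time: 7.37
tool_pos: [0.5497, -0.2, 0.2015]
tcp_rot: [2.46, 1.952, 0.001]
wrist_force: [-0.9, -0.2, 0.6]
width: 0.002
```

```bash
python3 - <<'E'
from h import *
s=bot.read_state();print(s["time"],s["tool_pos"],s["wrist_force"])
for n in("wrist","top","side"):
    s=bot.read_state();im,d=bot.read_camera(n);np.save(f"pics/{n}7.npy",d);cv2.imwrite(f"pics/{n}7raw.png",im)
    if n=="top": im=cv2.resize(im[170:310,270:410],None,fx=4,fy=4,interpolation=cv2.INTER_CUBIC)
    if n=="side": im=cv2.resize(im[165:325,275:440],None,fx=3.5,fy=3.5,interpolation=cv2.INTER_CUBIC)
    cv2.imwrite(f"pics/{n}7.png",cv2.convertScaleAbs(im,alpha=1.3))
E
```

```text
7.3667 [ 0.5497015  -0.19997966  0.20150266] [-0.92047278 -0.20988254  0.63310612]
```

View pics/wrist7.png

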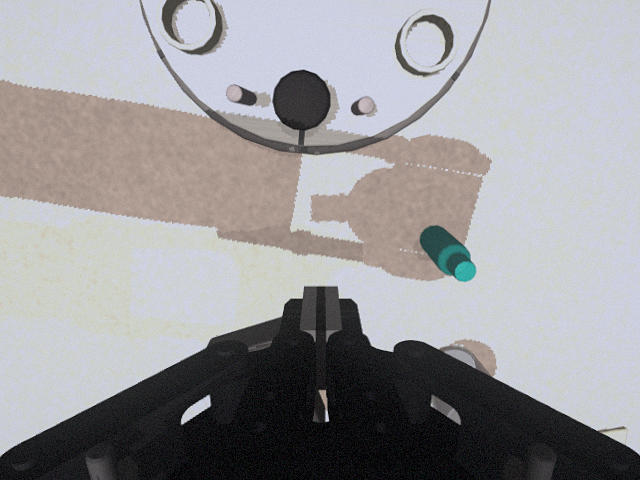

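View pics/side7.png

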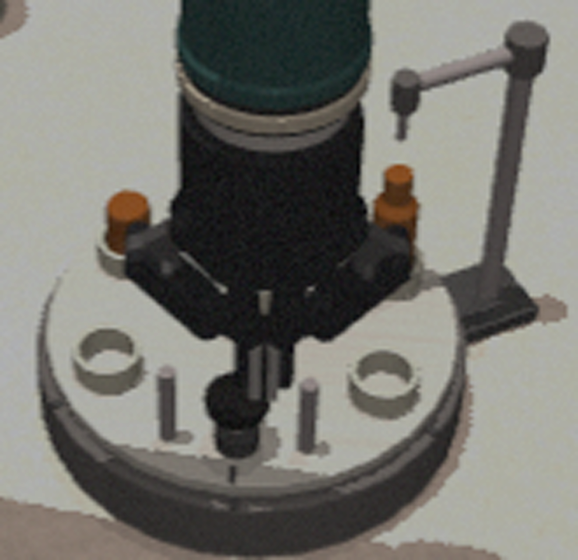

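View pics/top7.png

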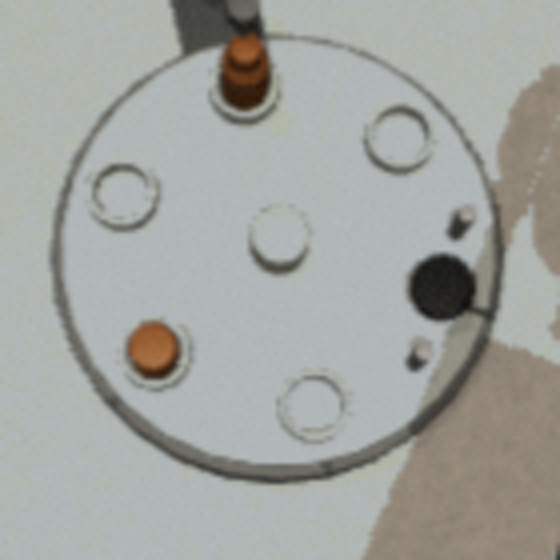

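The vial is under the nozzle and upright, and the jar is seated. Now checking knob height (depth) and plate angle numerically.

```bash
python3 - <<'E'
from h import *
def blob(n,im,box,th):
    x0,y0,x1,y1=box;m=(im[y0:y1,x0:x1].max(2)<th).astype(np.uint8)
    m=cv2.morphologyEx(m,cv2.MORPH_OPEN,np.ones((5,5)))
    k,l,st,c=cv2.connectedComponentsWithStats(m);i=1+st[1:,4].argmax();return c[i]+[x0,y0],st[i]
def z3(name,px,d,s=None,r=2):
    u,v=np.round(px).astype(int);D=np.median(d[v-r:v+r+1,u-r:u+r+1]);o,dr=ray(name,px,s);return o+dr*D
im0=cv2.imread("pics/top0.png");d0=np.load("pics/top0.npy");im=cv2.imread("pics/top7raw.png");d=np.load("pics/top7.npy")
c0,s0=blob("top",im0,(335,250,365,285),60);c1,s1=blob("top",im,(365,230,395,255),60)
print(c0,c1,s0,s1)
h=np.array([.5852,-.0278])
for c,dd in((c0,d0),(c1,d)):
    p=onz("top",c,.098);print("top knob",p.round(4),"ang",np.degrees(np.arctan2(*(p[:2]-h)[::-1])).round(2),"r",np.linalg.norm(p[:2]-h).round(4),"depth pt",z3("top",c,dd).round(4))
s=bot.read_state();w=cv2.imread("pics/wrist7raw.png");dw=np.load("pics/wrist7.npy")
c,st=blob("w",w,(265,60,340,135),70);print(c,st,"wrist depth pt",z3("wrist",c,dw,s,8).round(4), "plate ref",z3("wrist",(330,40),dw,s,4).round(4))
# vial sock, nozzle socket
def T(u,v):return ((u+.5)/4-.5+270,(v+.5)/4-.5+170)
for n,a,z in(("vial top",(245,48),.143),("jar top",(153,347),.103)):
    p=onz("top",T(*a),z);print(n,p.round(4),np.degrees(np.arctan2(*(p[:2]-h)[::-1])).round(2),np.linalg.norm(p[:2]-h).round(4))
E
```

```text
[349.39622642 269.5       ] [380.32692308 241.62980769] [  7  12  16  16 212] [  8   4  16  16 208]
top knob [ 0.4972 -0.0482  0.098 ] ang -166.94 r 0.0904 depth pt [ 0.4971 -0.0482  0.0984]
top knob [ 0.5557 -0.1137  0.098 ] ang -108.93 r 0.0908 depth pt [ 0.5558 -0.1137  0.0978]
[301.24586549 100.21793458] [   8   10   57   65 2721] wrist depth pt [ 0.5582 -0.1129  0.0967] plate ref [ 0.5851 -0.0766  0.0566]
vial top [ 0.6727 -0.0099  0.143 ] 11.57 0.0893
jar top [0.5241 0.038  0.103 ] 132.85 0.0898
```

```bash
python3 -c "
from workcell import bot
print(bot.read_state()['time'],bot.finish_job())"
```

```text
the job is handed in; nothing more can be done
7.5167 None
```

The tall amber vial is now under the nozzle, and the plunger has sprung up in the next hole. I handed the job in at 7.5 s.

**What I did:** With the fingers shut I pressed the plunger down about 10 mm. I carried the plate counter-clockwise about 43° by friction on the knob, then lifted just above it so the plunger could rise. I pushed post_right until the plunger sprang up, then backed away.

**Last checks:**
- **Plunger height:** the knob top measured 97.8 mm in the top view, against 98 mm when fully up. The wrist view gave 40 mm above the plate, which is also fully up.
- **Plate angle:** the top view gave 58.0°, short of the 60° hole by more than the 1° of play. I put this down to pixel resolution (one pixel is about 1.4° there). The plate was not pushed again to test the lock.
- **Vial:** upright in its socket; its top was at 11.6° from the axis, against about 13.3° for the nozzle direction.
- **Jar:** still seated and upright.
- **Forces:** readings between moves stayed below about 7 N.
- **Other things on the bench:** I touched none of them, but did not measure their positions again.

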